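Fetch the tape measure from behind the bottles and tidy up again

ROBOT

A 6-joint arm with a two-finger parallel gripper is mounted at the origin on a cart in front of the work surface, level with it; the furniture and walls round the work are solid. World frame = base frame: x ahead of the robot, y to its left, z up, the work surface at z = 0. Lengths are in m, angles in rad, forces in N, time in s.
With the tool pointing down it reaches from about 0.3 to 0.875 m from the base axis. Payload 6.4 kg.
Tool frame: the origin (TCP) lies at the very end of the fingers, on their centre line; the grasp point (between the pads) lies 19 mm behind it; z points along the fingers, y is the line along which they close (so a half turn about z gives the same grasp; the last joint's range is limited). The gripper opens to 85 mm and grips with 20 to 120 N. Pads are 22 mm wide; open, the fingers measure 114 mm over their backs; the gripper's body (76 mm by 85 mm) begins 54 mm behind the grasp point. The pads swing forward as they close: fully open they stand 13 mm farther back than shut.
Start: joints at [-1.542, 0.181, 1.607, -0, 1.354, -0.206], TCP at [0.134, -0.559, 0.231] pointing down, gripper open.
Joint ranges: [-2.99, 2.99], [-0.89, 2.07], [0.3, 2.58], [-1.14, 4.28], [0, 2.63], [-3.12, 3.12]. Speed limits (rad/s): [2.57, 2.57, 3.01, 3.14, 3.14, 3.14].

INTERFACE

Orientations are given as a unit quaternion [w, x, y, z].
In Python, from bench import ctrl gives the robot as it stands.
- The arm moves only by the tool jog_arm, never from a script. Its argument "series" is a list that holds one entry, the list of rows, each a list of 7 numbers: the shift along the tool's x, y, z in mm, then the turn, a rotation vector about the tool's x, y, z in rad, then the finger opening in mm, from 0 to 85.4. In form: [[[tx, ty, tz, rx, ry, rz, gripper], ...]]. A call has exactly 10 rows; each row shifts and turns the commanded pose from where the row before left it, along the tool's axes as they then stand; what a row does not reach is not made up. A row lasts 1/10 s, in which the tool goes at most 50 mm and 8.59 degrees, less where a joint would pass 70% of its speed; a pose out of reach is approached as far as the arm can. A call with a gripper value outside its range is refused whole. The fingers move at their own pace and stop on an object; the grip force is fixed at half the most. Time passes only in rows, so rows that do not move let the fingers close, or fill a call up. It gives the time, the measured TCP pose, the force, the opening and the grip force at its end, in the units of the state.
- ctrl.get_obs(): the state, without advancing time (a new reading comes with each control period).
- ctrl.camera(name): name is "scene" or "side" or "wrist"; returns a dict with "frame" (384x512x3 uint8, blue, green, red), "z_map" (384x512 float32, m along the optical axis (not along the pixel's ray), 0 where there is no reading), "fx", "fy", "cx", "cy" (pixels), "k1" (the pictures are not rectified: a ray, as slopes to the right and down, at radius r is drawn at 1 + k1 r^2 times it, then the intrinsics apply), "xyz" and "rotation" of the camera in the world. Camera axes: x right, y down, z forward; pixel columns grow to the right and rows downward; lengths in m; the calibration is good to about 2 mm. A picture is of the moment at which its call begins.
- ctrl.hand_in(): hands the job in; it is judged then, once.
The state is a dict: "time_s": time; "q": joint angles; "dq": joint speeds; "joint_efforts": joint torques, N m; "eef_pos": TCP position; "eef_rot": TCP orientation; "wrist_force": force on the tool from outside, world axes, zero at the start; "torque": the same for the moment, N m; "opening": opening from 0.0 (shut) to 1.0 (fully open); "grasp_force": force on a finger pad.
Only numpy, scipy, OpenCV 4.12 (cv2) and the standard library are available. Lean on these libraries where they do the work, as an engineer would, in place of code of your own. Each camera call takes 0.05 s, during which the arm holds its last target. There are 200 camera calls.

TASK

The tape measure is hemmed in at the back of the wooden desk tray. First stand the spray bottle, the glue stick and the small kraft carton upright on the cork mat, leaving the tape measure where it is; then stand the tape measure upright on the middle of the white carton's top; then put the spray bottle, the glue stick and the kraft carton each back upright exactly where it stood in the tray, the kraft carton square with the tray as before. Knock nothing over, and leave the battery and the eraser in the tray where they are.

Things in the scene. Friction and masses are not known exactly. Their poses are not given: they have to be found in the camera images.
- tray: Low open wooden tray, fixed, 190 (x) x 250 (y) x 30 mm high, walls 8 mm thick, inner floor 8 mm above the worktop; a small dark pull on its front (-x) side. Origin: centre of its underside, on the worktop; x points to its back side. Its place and yaw change. Bottle, stick and kraft carton stand left of, right of and in front of the tape measure, in any order, middles 70 to 95 mm from its own.
- mat: Flat cork mat, fixed on the worktop, 190 (x) x 250 (y) mm, 4 mm thick: the side area. Origin: centre of its underside. Its place and yaw change.
- white_carton: White carton lying flat, fixed, 91 (x) x 146 (y) mm, top 45 mm above the worktop. Origin: centre of its underside. Its place and yaw change.
- tape_measure: Yellow tape measure standing upright in the middle of the tray's back half: casing 30 mm thick (own x), 62 mm long (own y), 60 mm high; a thin steel end hook sticks out a further 12 mm at own -y, near the foot, and is only for show. Origin: on its underside, 6 mm from the casing's middle towards -y. 0.24 kg. Its length lies roughly along the tray's x.
- tape_mid (a point): Middle of the underside of the tape measure's casing, 30 mm below the casing's centre.
- spray_bottle: Pump spray bottle standing upright: round barrel 43 mm diameter up to 103 mm, neck 26 mm diameter from 103 to 122 mm, nozzle 22 mm diameter up to 146 mm. Origin: centre of its underside, z up. 0.13 kg.
- glue_stick: Glue stick standing upright: round, 28 mm diameter, 92 mm tall. Origin: centre of its underside, z up. 0.03 kg.
- kraft_carton: Small brown carton standing on its narrow end: 76 mm wide (own x, along the tray's x), 38 mm thick (own y, along the tray's y), 110 mm tall. Origin: centre of its underside, z up. 0.1 kg.
- battery: Small battery standing on end in a front corner of the tray, 14 mm diameter, 50 mm tall; leave it alone. Origin: centre of its underside.
- eraser: Eraser lying flat in the other front corner of the tray, 21 x 50 x 13 mm; leave it alone. Origin: centre of its underside.
Mind the look-alikes: they are no part of the job. Leave any black or purple look-alike of the tape_measure alone.

How it is judged:
By the outcome, as a careful person would: the job done as asked, in the order asked, and still so for the second after the job is handed in, with the robot touching nothing.
It also fails if it takes over 141 s, if anything falls off the work surface, if the arm or the gripper's body presses on something with over 40 N, if the wrist force passes 120 N, or if a joint passes its speed limit or range.

## Working session

There is one attempt and no reset: what is moved stays moved. The work goes in short steps, Python scripts to look and compute and a tool call to move; the robot and the scene stay as the last step left them, time stands still between calls to the robot, and variables do not carry over. Pictures are saved under pics/ and viewed, at most 14 in all, crops included, and the job is handed in when it is done.

Besides the shell and the picture viewer there is one more tool, called after "Emit:" as name(argument=value, ...) on one line, values as JSON. jog_arm: Moves the arm, as the interface text tells. Its arguments: {"type":"object","properties":{"series":{"type":"array"}},"required":["series"]}

```bash
ls; mkdir -p pics; cat > h.py <<'E'
import numpy as np, cv2
from bench import ctrl
def snap(n):
    c=ctrl.camera(n); return c
def pts(c):
    """world point per pixel from depth"""
    H,W=c['z_map'].shape; u,v=np.meshgrid(np.arange(W),np.arange(H))
    s=undist(c,u,v); z=c['z_map']
    P=np.stack([s[0]*z,s[1]*z,z],-1)
    return P@np.array(R(c)).T+np.array(c['xyz'])
def R(c):
    r=np.array(c['rotation'],float)
    if r.shape==(3,3): return r
    from scipy.spatial.transform import Rotation
    return Rotation.from_quat(r[[1,2,3,0]]).as_matrix()
def undist(c,u,v):
    xd=(u-c['cx'])/c['fx']; yd=(v-c['cy'])/c['fy']; x,y=xd*1.,yd*1.
    for _ in range(15):
        f=1+c['k1']*(x*x+y*y); x,y=xd/f,yd/f
    return x,y
def ray(c,u,v,h):
    x,y=undist(c,np.asarray(u,float),np.asarray(v,float))
    d=np.stack([x,y,np.ones_like(x)],-1)@R(c).T; o=np.array(c['xyz'])
    return o+d*((h-o[2])/d[...,2])[...,None]
E
python3 - <<'E'
from h import *
for n in ['scene','side']:
    c=snap(n); cv2.imwrite(f'pics/{n}0.png',c['frame']); np.save(f'pics/{n}0.npy',c,allow_pickle=True)
    print(n,c['fx'],c['fy'],c['cx'],c['cy'],c['k1'],c['xyz'],c['rotation'])
print(ctrl.get_obs())
E
```

```text
pics
scene 484.9226782823862 484.9226782823862 249.88742146268288 188.29790168705546 -0.06570567538023071 [-1.06189959 -0.60515595  0.94802834] [-0.39099748  0.70161591 -0.51269403  0.30331651]
side 358.4172563281603 358.4172563281603 248.39856862976904 188.71163275856048 -0.07564752023090669 [ 0.11623755 -1.26265526  0.68699618] [-0.49515738  0.85556927 -0.13170158  0.07399389]
{'time_s': 0.1, 'q': array([-1.54231968e+00,  1.81450338e-01,  1.60788109e+00, -1.30487573e-05,
        1.35381888e+00, -2.06282095e-01]), 'dq': array([ 1.90928520e-05, -2.32886220e-03, -2.11603305e-03, -1.09822166e-03,
        3.41693904e-05, -2.74957569e-03]), 'joint_efforts': array([ 3.40238421e-04, -4.45876086e+01, -3.52239311e+01, -2.58449982e-04,
        4.20284166e-03,  1.10734112e-05]), 'eef_pos': array([ 0.1337586 , -0.55872405,  0.23049649]), 'eef_rot': array([-7.76316166e-04,  9.93118481e-01,  1.17111379e-01,  6.28034672e-05]), 'wrist_force': array([-0.19519948, -0.31618543,  0.2589997 ]), 'torque': array([ 0.01731121, -0.02996544,  0.02849452]), 'grasp_force': 0.0, 'opening': 0.9981701548200174}
```

View pics/scene0.png

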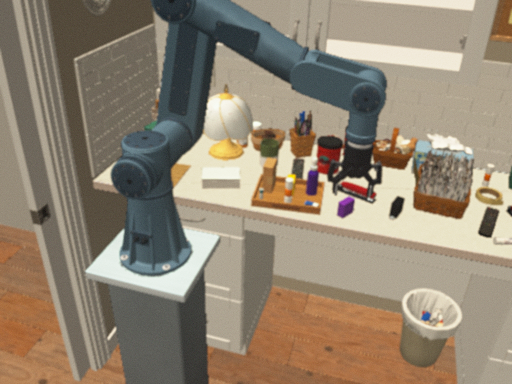

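View pics/side0.png

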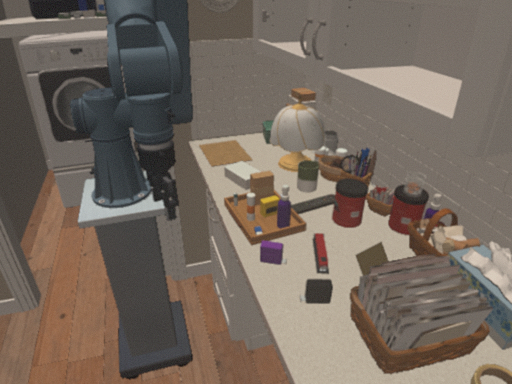

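The scene view shows the tray at about (290,193), with the kraft carton at (268,175), the glue stick at (289,187) and the purple bottle at (312,182). The white carton is at (220,177) and the mat at (180,172). In the side view the yellow tape measure is at (269,206). The look-alikes are purple (271,252) and black (318,291).

```bash
python3 - <<'E'
from h import *
for n,L in [('side',dict(matC=(225,153),matL=(203,152),matR=(248,158),matF=(212,163),white=(242,173),kraft=(262,180),tape=(268,203),tape2=(270,211),glue=(251,205),bottle=(285,212),trayL=(227,200),trayF=(272,234),trayR=(300,228),purple=(270,252),lamp=(300,130),lampbase=(293,160),tin=(308,175),black=(318,205))),('scene',dict(white=(220,175),tray=(300,205),kraft=(270,165),mat=(180,172)))]:
    c=np.load(f'pics/{n}0.npy',allow_pickle=True).item(); P=pts(c)
    for k,(u,v) in L.items(): print(n,k,P[v,u].round(3))
c=snap('wrist'); print(c['xyz'],R(c).round(3),c['fx'],c['cx'],c['cy'],c['k1'])
E
```

```text
side matC [0.466 0.228 0.001]
side matL [ 0.116 -1.263  0.687]
side matR [0.548 0.132 0.006]
side matF [0.384 0.134 0.005]
side white [ 0.46  -0.073  0.045]
side kraft [ 0.478 -0.254  0.105]
side tape [ 0.471 -0.335  0.063]
side tape2 [ 0.479 -0.335  0.029]
side glue [ 0.412 -0.339  0.069]
side bottle [ 0.498 -0.415  0.072]
side trayL [ 0.36  -0.225  0.03 ]
side trayF [ 0.444 -0.446  0.023]
side trayR [ 0.542 -0.437  0.017]
side purple [ 0.4   -0.546  0.043]
side lamp [ 0.698 -0.069  0.193]
side lampbase [ 0.704 -0.009  0.037]
side tin [ 0.671 -0.217  0.075]
side black [ 0.658 -0.333  0.017]
scene white [ 0.452 -0.05   0.049]
scene tray [ 0.37  -0.379  0.032]
scene kraft [ 0.463 -0.241  0.12 ]
scene mat [0.496 0.137 0.005]
[ 0.20828503 -0.54137471  0.37415677] [[ 0.233 -0.927 -0.295]
 [-0.973 -0.222 -0.069]
 [-0.001  0.303 -0.953]] 290.1557207921105 253.39726993957126 190.9882360353497 -0.07367671061386939
```

Emit:
jog_arm(series=[[[20,-10,-28,0,0,0,85],[28,-16,-28,0,0,0,85],[28,-16,-28,0,0,0,85],[28,-16,-28,0,0,0,85],[28,-18,-28,0,0,0,85],[28,-18,-20,0,0,0,85],[28,-18,-10,0,0,0,85],[28,-18,0,0,0,0,85],[28,-18,0,0,0,0,85],[26,-14,0,0,0,0,85]]])

```text
time_s: 1.15
eef_pos: [0.3595, -0.3374, 0.4013]
eef_rot: [-0.0, 0.993, 0.117, 0.0]
wrist_force: [0.5, 0.6, 0.1]
opening: 0.996
grasp_force: 0.0
```

```bash
python3 - <<'E'
from h import *
o=ctrl.get_obs(); print(o['eef_pos'],o['eef_rot'],o['q'])
c=snap('wrist'); cv2.imwrite('pics/w1.png',c['frame']); np.save('pics/w1.npy',c,allow_pickle=True)
print(c['xyz'])
E
```

```text
[ 0.35952352 -0.33742077  0.40132212] [-1.40622591e-05  9.93095767e-01  1.17306402e-01  7.96051734e-05] [-9.95047015e-01 -9.59304670e-02  1.55837982e+00  1.56144361e-04
  1.67909810e+00  3.40611953e-01]
[ 0.43398804 -0.31983032  0.54498684]
```

View pics/w1.png

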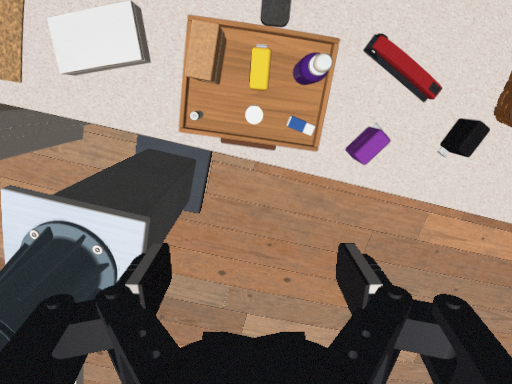

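The wrist view shows the tray with its pull towards the robot:

| Item | Pixel |
|---|---|
| Kraft carton | (205,52) |
| Yellow tape measure, hook up/back | (260,68) |
| Bottle | (313,68) |
| Glue stick | (254,115) |
| Battery | (195,116) |
| Eraser | (300,125) |
| White carton | (98,38) |
| Mat | at the far left |

There are three tape-measure candidates: yellow (260,68), purple (368,145) and black (465,137). The yellow one, inside the tray, fits the description.

```bash
cat > m.py <<'E'
from h import *
def top(c,h,mask=None,tol=.006,box=None,what=''):
    """pixels whose depth height is near h -> largest blob -> rays on plane h -> minAreaRect (centre, size, yaw of first side)"""
    P=pts(c); m=(abs(P[...,2]-h)<tol)&(c['z_map']>0)
    if box: m&=(P[...,0]>box[0])&(P[...,0]<box[1])&(P[...,1]>box[2])&(P[...,1]<box[3])
    if mask is not None: m&=mask
    n,l,s,ce=cv2.connectedComponentsWithStats(m.astype(np.uint8))
    k=1+np.argmax(s[1:,4]); v,u=np.nonzero(l==k)
    q=ray(c,u,v,h)[:,:2]; r=cv2.minAreaRect((q*1000).astype(np.float32))
    print(what,'n',len(u),'mean',q.mean(0).round(4),'rect',np.round(r[0],1),np.round(r[1],1),round(r[2],1),'z',P[v,u,2].mean().round(4))
    return q,r
E
python3 - <<'E'
from m import *
c=np.load('pics/w1.npy',allow_pickle=True).item()
hsv=cv2.cvtColor(c['frame'],cv2.COLOR_BGR2HSV)
T=(.35,.6,-.48,-.18)
top(c,.118,box=(.3,.7,-.3,-.15),what='kraft')
yel=(hsv[...,0]>20)&(hsv[...,0]<35)&(hsv[...,1]>150)
top(c,.068,mask=yel,tol=.008,box=T,what='tape')
top(c,.100,box=(.35,.5,-.38,-.27),tol=.005,what='glue')
top(c,.154,box=T,tol=.006,what='nozzle')
top(c,.130,box=T,tol=.006,what='neck')
top(c,.111,box=(.4,.6,-.5,-.36),tol=.006,what='shoulder')
top(c,.058,box=T,tol=.005,what='battery')
top(c,.03,box=(.3,.65,-.5,-.15),tol=.006,what='tray rim')
top(c,.045,box=(.3,.65,-.15,.05),tol=.006,what='white')
E
python3 - <<'E'
import cv2
f=cv2.imread('pics/w1.png')[0:165,30:400]
cv2.imwrite('pics/w1c.png',cv2.resize(f,None,fx=2.1,fy=2.1,interpolation=cv2.INTER_CUBIC))
E
```

```text
kraft n 1647 mean [ 0.482  -0.2364] rect [ 481.4 -236.3] [75.1 39.8] 2.9 z 0.1188
tape n 757 mean [ 0.4816 -0.3184] rect [ 481.2 -318.5] [60.6 28.5] 9.2 z 0.0687
glue n 259 mean [ 0.4126 -0.3262] rect [ 412.4 -326. ] [25.2 25.1] 58.8 z 0.1012
nozzle n 278 mean [ 0.4989 -0.3951] rect [ 498.5 -395.4] [21.5 21.8] 14.4 z 0.1544
neck n 45 mean [ 0.4957 -0.3877] rect [ 495.8 -388. ] [23.4  8.8] 27.5 z 0.125
shoulder n 19 mean [ 0.4947 -0.3857] rect [ 494.  -386.1] [18.4  5.5] 34.0 z 0.11
battery n 62 mean [ 0.387  -0.2308] rect [ 386.4 -231.2] [12.8 13.3] 13.0 z 0.0582
tray rim n 2699 mean [ 0.4516 -0.3236] rect [ 452.2 -319.5] [199.9 250.7] 5.5 z 0.03
white n 5130 mean [ 0.4727 -0.0484] rect [471.6 -47. ] [ 91.9 148.3] 20.2 z 0.0458
```

View pics/w1c.png

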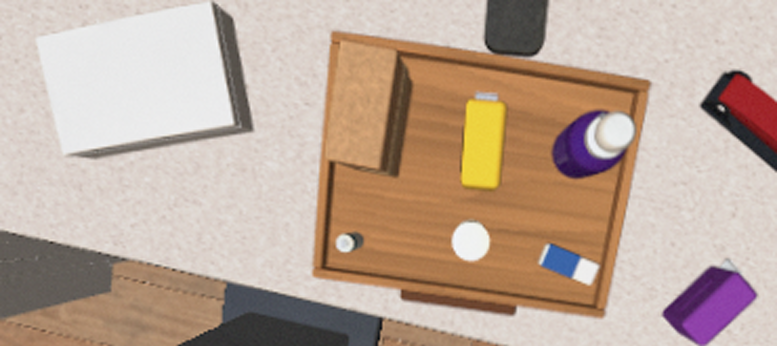

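The enlarged crop confirms the choice: the yellow tape measure at crop (483,143), with its hook pointing to the tray's back. Its 60.6 x 28.5 mm top at z 0.069 matches the given sizes. I'm moving closer for one precise look.

Emit:
jog_arm(series=[[[10,1,10,0,0,0,85],[12,1,20,0,0,0,85],[12,2,20,0,0,0,85],[12,2,20,0,0,0,85],[14,1,20,0,0,0,85],[0,0,10,0,0,0,85],[0,0,0,0,0,0.075,85],[0,0,0,0,0,0.075,85],[0,0,0,0,0,0,85],[0,0,0,0,0,0,85]]])

```text
time_s: 2.2
eef_pos: [0.4182, -0.3322, 0.3012]
eef_rot: [0.0, 0.999, 0.043, -0.0]
wrist_force: [-0.5, 0.7, 0.3]
opening: 0.996
grasp_force: 0.0
```

```bash
cat >> m.py <<'E'
def tray(c,box=(.33,.58,-.48,-.15)):
    """fit rim sides: outer-edge points of rim band -> lines; prints yaw and centre"""
    P=pts(c); m=(abs(P[...,2]-.03)<.004)&(P[...,0]>box[0])&(P[...,0]<box[1])&(P[...,1]>box[2])&(P[...,1]<box[3])
    v,u=np.nonzero(m); q=ray(c,u,v,.03)[:,:2]; yaw,ce=.085,np.array([.45,-.319])
    for _ in range(12):
        ex=np.array([np.cos(yaw),np.sin(yaw)]); ey=np.array([-ex[1],ex[0]]); d=q-ce; a,b=d@ex,d@ey
        t={}
        for k,(p,s) in dict(B=(a-.091,b),F=(a+.091,b),L=(b-.121,a),R=(b+.121,a)).items():
            g=(abs(p)<.008)&(abs(s)<.085); t[k]=np.polyfit(s[g],p[g],1) if g.sum()>30 else (np.nan,np.nan)
        yaw+=np.nanmean([-t['B'][0],-t['F'][0],t['L'][0],t['R'][0]])
        ce=ce+ex*np.nanmean([t['B'][1],t['F'][1]])+ey*np.nanmean([t['L'][1],t['R'][1]])
    print('tray ce',ce.round(4),'yaw deg',np.degrees(yaw).round(2),{k:np.round([x[0]*57.3,x[1]*1000],2) for k,x in t.items()})
    return ce,yaw
def all_tray(c):
    T=(.35,.6,-.48,-.18); hsv=cv2.cvtColor(c['frame'],cv2.COLOR_BGR2HSV)
    yel=(hsv[...,0]>20)&(hsv[...,0]<35)&(hsv[...,1]>150)
    for a in [(.118,None,.006,(.3,.7,-.3,-.15),'kraft'),(.068,yel,.008,T,'tape'),(.1,None,.005,(.35,.5,-.38,-.27),'glue'),(.154,None,.006,T,'nozzle'),(.058,None,.005,T,'battery')]:
        try: top(c,a[0],a[1],a[2],a[3],a[4])
        except Exception as e: print(a[4],e)
    tray(c)
E
python3 - <<'E'
from m import *
o=ctrl.get_obs(); print(o['eef_pos'],o['eef_rot'])
c=snap('wrist'); cv2.imwrite('pics/w2.png',c['frame']); np.save('pics/w2.npy',c,allow_pickle=True)
print(c['xyz']); all_tray(c)
all_tray(np.load('pics/w1.npy',allow_pickle=True).item())
E
```

```text
[ 0.41818604 -0.33218822  0.30122515] [ 5.03032241e-05  9.99075944e-01  4.29795722e-02 -1.12208855e-04]
[ 0.49456807 -0.32594767  0.44487236]
kraft n 2464 mean [ 0.4826 -0.2363] rect [ 481.4 -236.1] [74.9 39. ] 1.8 z 0.1188
tape n 1122 mean [ 0.4821 -0.319 ] rect [ 481.6 -319.2] [60.3 29.2] 8.9 z 0.0687
glue n 365 mean [ 0.4131 -0.326 ] rect [ 413.  -325.8] [25.7 25.7] 69.2 z 0.101
nozzle n 463 mean [ 0.4999 -0.3948] rect [ 499.8 -395.2] [21.8 23.4] 7.9 z 0.1546
battery n 87 mean [ 0.3869 -0.2313] rect [ 386.9 -230.9] [12.8 14.2] 4.8 z 0.0581
tray ce [ 0.457  -0.3191] yaw deg 5.28 {'B': array([-0.02, -0.89]), 'F': array([0.11, 0.89]), 'L': array([ 0.13, -0.83]), 'R': array([-0.05,  0.83])}
kraft n 1647 mean [ 0.482  -0.2364] rect [ 481.4 -236.3] [75.1 39.8] 2.9 z 0.1188
tape n 757 mean [ 0.4816 -0.3184] rect [ 481.2 -318.5] [60.6 28.5] 9.2 z 0.0687
glue n 259 mean [ 0.4126 -0.3262] rect [ 412.4 -326. ] [25.2 25.1] 58.8 z 0.1012
nozzle n 278 mean [ 0.4989 -0.3951] rect [ 498.5 -395.4] [21.5 21.8] 14.4 z 0.1544
battery n 62 mean [ 0.387  -0.2308] rect [ 386.4 -231.2] [12.8 13.3] 13.0 z 0.0582
tray ce [ 0.456  -0.3189] yaw deg 5.45 {'B': array([0.21, 0.12]), 'F': array([ 0.14, -0.12]), 'L': array([ 0.78, -0.25]), 'R': array([-0.43,  0.25])}
```

```bash
cat >> h.py <<'E'
def go(x,y,z,yaw=None,frm=None):
    """tool-frame shift (mm) and rz to reach TCP target, tool down; frm=(x,y,z,yawdeg) chains plans"""
    if frm is None:
        o=ctrl.get_obs(); p=o['eef_pos']; q=o['eef_rot']; y0=2*np.arctan2(q[2],q[1])
    else: p=np.array(frm[:3]); y0=np.radians(frm[3])
    d=np.array([x,y,z])-p; c,s=np.cos(y0),np.sin(y0)
    yaw=np.degrees(y0) if yaw is None else yaw
    print('now',np.round(p,4),'yaw',np.degrees(y0).round(2),'shift mm',np.round([1000*(c*d[0]+s*d[1]),1000*(s*d[0]-c*d[1]),-1000*d[2]],1),'rz',round(float(y0-np.radians(yaw)),4))
    return (x,y,z,yaw)
E
python3 - <<'E'
from m import *
for n in ('w1','w2'):
    c=np.load(f'pics/{n}.npy',allow_pickle=True).item()
    q,r=top(c,.118,None,.006,(.3,.7,-.3,-.15),'kraft')
    q,_=q,0
    yaw=.07
    for _ in range(5):
        ex=np.array([np.cos(yaw),np.sin(yaw)]); ey=np.array([-ex[1],ex[0]]); d=q-q.mean(0); a,b=d@ex*1000,d@ey*1000
        bins=np.arange(-30,31,3); lo=[];hi=[]
        for k in bins: g=abs(a-k)<2; lo.append(np.sort(b[g])[:3].mean()); hi.append(np.sort(b[g])[-3:].mean())
        s=np.polyfit(bins,lo,1)[0],np.polyfit(bins,hi,1)[0]; yaw+=np.mean(s)
    ctr=q.mean(0)+ey*(np.mean(lo)+np.mean(hi))/2000+ex*(a.min()+a.max())/2000
    print(n,np.degrees(yaw),np.degrees(s),'w',np.mean(hi)-np.mean(lo),ctr)
f=go(.4995,-.395,.19,5); go(.4995,-.395,.087,5,frm=f)
go(.46,-.02,.40,5)
E
```

```text
kraft n 1647 mean [ 0.482  -0.2364] rect [ 481.4 -236.3] [75.1 39.8] 2.9 z 0.1188
w1 1.8749080916765346 [ 0.1141843 -0.1141843] w 37.62624791346806 [ 0.48162281 -0.23633866]
kraft n 2464 mean [ 0.4826 -0.2363] rect [ 481.4 -236.1] [74.9 39. ] 1.8 z 0.1188
w2 2.09073727712684 [-0.34837027  0.3483703 ] w 38.08674569102676 [ 0.48146996 -0.2364356 ]
now [ 0.4183 -0.3321  0.3013] yaw 4.92 shift mm [ 75.5  69.6 111.3] rz -0.0013
now [ 0.4995 -0.395   0.19  ] yaw 5.0 shift mm [  0.   0. 103.] rz 0.0
now [ 0.4183 -0.3321  0.3013] yaw 4.92 shift mm [  68.3 -307.4  -98.7] rz -0.0013
```

```bash
python3 - <<'E'
from m import *
for n,sd in (('side',(215,150)),('scene',(180,172))):
    c=np.load(f'pics/{n}0.npy',allow_pickle=True).item(); hsv=cv2.cvtColor(c['frame'],cv2.COLOR_BGR2HSV).astype(int)
    print(hsv[sd[1],sd[0]])
    P=pts(c); m=(abs(hsv[...,0]-hsv[sd[1],sd[0],0])<6)&(hsv[...,1]>90)&(abs(P[...,0]-.45)<.3)&(P[...,1]>.02)&(P[...,1]<.5)&(abs(P[...,2])<.03)
    v,u=np.nonzero(m); q=ray(c,u,v,.004)[:,:2]; r=cv2.minAreaRect((q*1000).astype(np.float32)); print(n,len(u),r)
    print(cv2.boxPoints(r).round())
E
```

```text
[ 16 121 150]
side 877 ((542.3734741210938, 202.5195770263672), (274.01898193359375, 422.0390930175781), 70.26493072509766)
[[297. 145.]
 [695.   2.]
 [787. 260.]
 [390. 403.]]
[ 18 154 199]
scene 318 ((588.75048828125, 110.20366668701172), (118.8400650024414, 383.59161376953125), 71.78181457519531)
[[388. 114.]
 [752.  -6.]
 [790. 107.]
 [425. 227.]]
```

Emit:
jog_arm(series=[[[10,8,0,0,0,0,85],[14,14,10,0,0,0,85],[14,14,20,0,0,0,85],[14,14,20,0,0,0,85],[14,12,20,0,0,0,85],[9.5,7.6,20,0,0,0,85],[0,0,21.3,0,0,0,85],[0,0,0,0,0,0,85],[0,0,0,0,0,0,85],[0,0,0,0,0,0,85]]])

```text
time_s: 3.25
eef_pos: [0.5002, -0.3953, 0.1917]
eef_rot: [0.001, 0.999, 0.043, 0.001]
wrist_force: [0.6, -0.3, 1.0]
opening: 0.993
grasp_force: 0.0
```

Emit:
jog_arm(series=[[[-0.7,0,15,0,0,0,85],[0,0,22,0,0,0,85],[0,0,22,0,0,0,75],[0,0,22,0,0,0,65],[0,0,16,0,0,0,60],[0,0,7.7,0,0,0,60],[0,0,0,0,0,0,60],[0,0,0,0,0,0,30],[0,0,0,0,0,0,30],[0,0,0,0,0,0,30]]])

```text
time_s: 4.25
eef_pos: [0.4998, -0.3957, 0.087]
eef_rot: [0.001, 0.999, 0.042, 0.001]
wrist_force: [-0.9, 0.3, 4.8]
opening: 0.439
grasp_force: 60.6
```

Emit:
jog_arm(series=[[[0,0,-8,0,0,0,30],[0,0,-20,0,0,0,30],[0,0,-30,0,0,0,30],[0,0,-35,0,0,0,30],[0,0,-30,0,0,0,30],[-5,-15,-20,0,0,0,30],[-5,-30,-12,0,0,0,30],[-5,-38,-10,0,0,0,30],[-5,-42,0,0,0,0,30],[-5,-42,0,0,0,0,30]]])

```text
time_s: 5.25
eef_pos: [0.4595, -0.2291, 0.2511]
eef_rot: [0.0, 0.999, 0.042, 0.0]
wrist_force: [0.6, -0.1, -1.2]
opening: 0.436
grasp_force: 60.4
```

Emit:
jog_arm(series=[[[-4,-42,0,0,0,0,30],[-4,-42,0,0,0,0,30],[-4,-42,0,0,0,0,30],[-4,-42,0,0,0,0,30],[-4,-42,0,0,0,0,30],[-4,-42,0,0,0,0,30],[-4,-38,0,0,0,0,30],[-4,-30,0,0,0,0,30],[0,-15,0,0,0,0,30],[0,0,0,0,0,0,30]]])

```text
time_s: 6.25
eef_pos: [0.3991, 0.1024, 0.2507]
eef_rot: [-0.0, 0.999, 0.044, 0.0]
wrist_force: [0.4, -0.6, -1.7]
opening: 0.443
grasp_force: 60.5
```

```bash
python3 - <<'E'
from m import *
o=ctrl.get_obs(); print(o['eef_pos'],o['eef_rot'],o['grasp_force'],o['q'])
c=snap('wrist'); cv2.imwrite('pics/w3.png',c['frame']); np.save('pics/w3.npy',c,allow_pickle=True)
top(c,.045,box=(.3,.65,-.15,.1),tol=.006,what='white')
E
```

```text
[0.39913976 0.10240654 0.25074311] [-2.46777902e-04  9.99028605e-01  4.40645062e-02  3.24245604e-04] 60.48298196867108 [-3.92099135e-02 -2.25931836e-01  1.96573095e+00  5.53740042e-04
  1.40118838e+00  1.44333555e+00]
white n 9150 mean [ 0.4727 -0.0438] rect [471.6 -44.8] [ 90.9 147. ] 20.4 z 0.0461
```

View pics/w3.png

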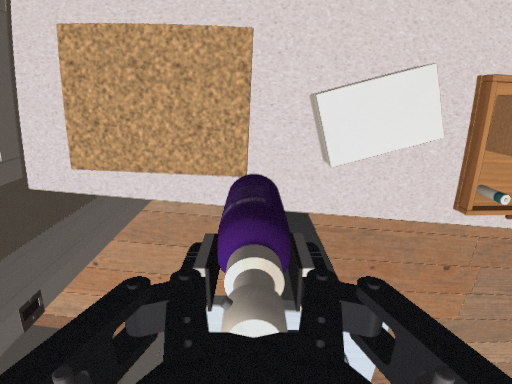

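The view shows the mat at pixels (58–252, 24–177), the white carton at (380,115), and the bottle held upright at (255,250).

```bash
python3 - <<'E'
from m import *
c=np.load('pics/w3.npy',allow_pickle=True).item(); hsv=cv2.cvtColor(c['frame'],cv2.COLOR_BGR2HSV)
m=(hsv[...,1]>90)&(hsv[...,0]>8)&(hsv[...,0]<28); m[185:]=0; m[:,270:]=0
m=cv2.morphologyEx(m.astype(np.uint8),cv2.MORPH_CLOSE,np.ones((7,7)))
v,u=np.nonzero(m); q=ray(c,u,v,.004)[:,:2]; r=cv2.minAreaRect((q*1000).astype(np.float32)); print(r,q.mean(0)); print(cv2.boxPoints(r).round())
w=(hsv[...,1]<40)&(hsv[...,2]>200); P=pts(c); w=w&(abs(P[...,2]-.045)<.01)
E
```

```text
((461.7630615234375, 238.07568359375), (189.0926971435547, 249.40077209472656), 2.2824699878692627) [0.46737627 0.23567971]
[[362. 359.]
 [372. 110.]
 [561. 117.]
 [551. 366.]]
```

Emit:
jog_arm(series=[[[10,-17,0,0,0,0,30],[18,-30,5,0,0,0,30],[20,-34,10,0,0,0,30],[20,-34,10,0,0,0,30],[20,-34,10,0,0,0,30],[18,-30,10,0,0,0,30],[12,-22,15,0,0,0,30],[7.2,-11.8,20,0,0,0,30],[0,0,20,0,0,0,30],[0,0,20,0,0,0,30]]])

```text
time_s: 7.3
eef_pos: [0.5073, 0.3224, 0.1293]
eef_rot: [0.0, 0.999, 0.042, -0.0]
wrist_force: [0.9, 0.3, -2.1]
opening: 0.441
grasp_force: 60.6
```

Emit:
jog_arm(series=[[[0,0,18,0,0,0,30],[0,0,14,0,0,0,30],[0,0,8,0,0,0,30],[0,0,4,0,0,0,30],[0,0,2.7,0,0,0,30],[0,0,0,0,0,0,30],[0,0,0,0,0,0,30],[0,0,0,0,0,0,30],[0,0,0,0,0,0,30],[0,0,0,0,0,0,30]]])

```text
time_s: 8.3
eef_pos: [0.5066, 0.3234, 0.0839]
eef_rot: [-0.0, 0.999, 0.042, 0.0]
wrist_force: [0.0, 0.5, -1.3]
opening: 0.435
grasp_force: 60.6
```

Emit:
jog_arm(series=[[[0,0,0.7,0,0,0,30],[0,0,0,0,0,0,50],[0,0,0,0,0,0,60],[0,0,0,0,0,0,60],[0,0,-10,0,0,0,60],[0,0,-22,0,0,0,60],[0,0,-28,0,0,0,60],[0,0,-28,0,0,0,60],[0,0,-22,0,0,0,60],[-2,9,-10,0,0,0,60]]])

```text
time_s: 9.3
eef_pos: [0.5066, 0.3151, 0.2065]
eef_rot: [-0.001, 0.999, 0.043, 0.002]
wrist_force: [0.5, -0.5, -0.1]
opening: 0.701
grasp_force: 0.0
```

Emit:
jog_arm(series=[[[-5,20,0,0,0,0,60],[-8,34,0,0,0,0,60],[-10,44,0,0,0,0,60],[-10,44,0,0,0,0,60],[-10,44,0,0,0,0,60],[-10,44,0,0,0,0,60],[-10,44,0,0,0,0,60],[-10,44,0,0,0,0,60],[-10,44,0,0,0,0,60],[-10,44,0,0,0,0,60]]])

```text
time_s: 10.3
eef_pos: [0.4457, -0.1001, 0.2028]
eef_rot: [0.0, 0.999, 0.042, -0.0]
wrist_force: [1.6, -0.2, -0.8]
opening: 0.708
grasp_force: 0.0
```

Emit:
jog_arm(series=[[[-10,44,0,0,0,0,60],[-10,44,0,0,0,0,60],[-10,44,0,0,0,0,60],[-10,42,5,0,0,0,60],[-8,30,8,0,0,0,60],[-4.9,15,8,0,0,0,60],[0,5.2,8,0,0,0,60],[0,0,5,0,0,0,60],[0,0,0,0,0,0,60],[0,0,0,0,0,0,60]]])

```text
time_s: 11.3
eef_pos: [0.4137, -0.3247, 0.1689]
eef_rot: [-0.0, 0.999, 0.043, -0.0]
wrist_force: [0.6, -0.2, 0.3]
opening: 0.703
grasp_force: 0.0
```

```bash
python3 - <<'E'
from m import *
c=snap('side'); cv2.imwrite('pics/s4.png',cv2.resize(c['frame'][90:270,160:360],None,fx=3,fy=3))
c=snap('wrist'); all_tray(c)
go(.413,-.326,.062)
E
```

```text
kraft n 6821 mean [ 0.4832 -0.2368] rect [ 481.7 -236.9] [75.  40.3] 2.4 z 0.1188
tape n 2624 mean [ 0.4826 -0.3187] rect [ 481.7 -318.9] [60.6 28.9] 9.0 z 0.0688
glue n 918 mean [ 0.4138 -0.3258] rect [ 413.6 -325.5] [28.2 25.8] 6.0 z 0.1009
nozzle attempt to get argmax of an empty sequence
battery n 256 mean [ 0.4832 -0.2548] rect [ 481.6 -254.9] [76.1  3.4] 2.7 z 0.0583
tray ce [ 0.457  -0.3188] yaw deg 5.4 {'B': array([ 0.06, -0.93]), 'F': array([0.08, 0.93]), 'L': array([ 0.25, -0.9 ]), 'R': array([-0.11,  0.9 ])}
now [ 0.4139 -0.3253  0.1694] yaw 4.95 shift mm [ -0.9   0.6 107.4] rz 0.0
```

View pics/s4.png

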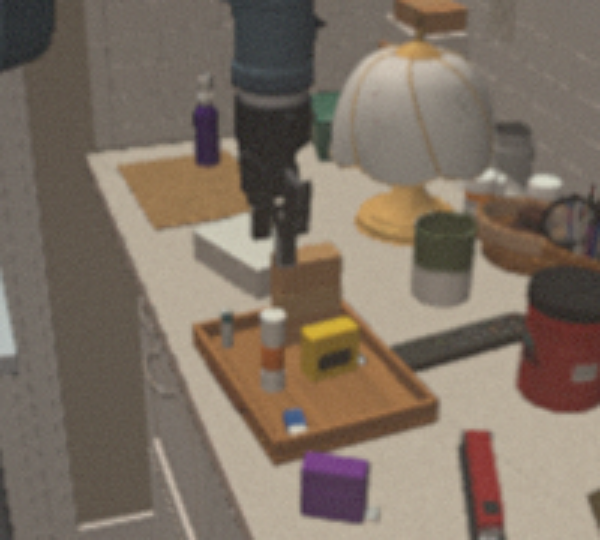

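The bottle stands upright on the mat (crop (207,130)). The gripper is right above the glue stick (crop (273,340)), and the tape measure is untouched.

Emit:
jog_arm(series=[[[0,0.4,15,0,0,0,60],[0,0,24,0,0,0,60],[0,0,24,0,0,0,60],[0,0,22,0,0,0,55],[0,0,14,0,0,0,50],[0,0,8.4,0,0,0,50],[0,0,0,0,0,0,50],[0,0,0,0,0,0,15],[0,0,0,0,0,0,15],[0,0,0,0,0,0,15]]])

```text
time_s: 12.4
eef_pos: [0.4138, -0.3271, 0.0624]
eef_rot: [0.001, 0.999, 0.042, 0.001]
wrist_force: [-0.2, 0.6, -0.4]
opening: 0.307
grasp_force: 58.9
```

Emit:
jog_arm(series=[[[0,0,-8,0,0,0,15],[0,0,-20,0,0,0,15],[0,0,-30,0,0,0,15],[0,0,-40,0,0,0,15],[0,0,-30,0,0,0,15],[0,-15,-10,0,0,0,15],[4,-30,0,0,0,0,15],[4,-42,0,0,0,0,15],[4,-44,0,0,0,0,15],[4,-44,0,0,0,0,15]]])

```text
time_s: 13.4
eef_pos: [0.4142, -0.1495, 0.2003]
eef_rot: [0.0, 0.999, 0.042, 0.001]
wrist_force: [-0.1, 0.5, -0.9]
opening: 0.312
grasp_force: 59.0
```

Emit:
jog_arm(series=[[[5,-44,0,0,0,0,15],[5,-44,0,0,0,0,15],[5,-44,0,0,0,0,15],[5,-44,0,0,0,0,15],[5,-44,0,0,0,0,15],[5,-44,0,0,0,0,15],[5,-42,0,0,0,0,15],[4,-40,5,0,0,0,15],[0,-27,10,0,0,0,15],[0,-14,20,0,0,0,15]]])

```text
time_s: 14.4
eef_pos: [0.4215, 0.2408, 0.1664]
eef_rot: [-0.001, 0.999, 0.044, 0.002]
wrist_force: [0.1, -0.2, -0.8]
opening: 0.31
grasp_force: 59.0
```

Emit:
jog_arm(series=[[[0,0,30,0,0,0,15],[0,0,30,0,0,0,15],[0,0,24,0,0,0,15],[0,0,12,0,0,0,15],[0,0,6,0,0,0,15],[0,0,2.5,0,0,0,15],[0,0,0,0,0,0,15],[0,0,2,0,0,0,15],[0,0,0,0,0,0,15],[0,0,0,0,0,0,15]]])

```text
time_s: 15.4
eef_pos: [0.4209, 0.2382, 0.0585]
eef_rot: [-0.0, 0.999, 0.042, 0.0]
wrist_force: [0.7, -0.3, -0.9]
opening: 0.309
grasp_force: 59.0
```

Emit:
jog_arm(series=[[[0,0,0,0,0,0,35],[0,0,0,0,0,0,50],[0,0,0,0,0,0,55],[0,0,-15,0,0,0,55],[0,0,-30,0,0,0,55],[0,0,-35,0,0,0,55],[0,0,-32,0,0,0,55],[0,10,-19.5,0,0,0,60],[0,25,0,0,0,0,65],[2,40,0,0,0,0,70]]])

```text
time_s: 16.4
eef_pos: [0.4292, 0.164, 0.1906]
eef_rot: [-0.0, 0.999, 0.044, 0.001]
wrist_force: [1.0, -0.0, 0.1]
opening: 0.818
grasp_force: 0.0
```

Emit:
jog_arm(series=[[[2,44,0,0,0,0,70],[2,44,0,0,0,0,70],[2,44,0,0,0,0,70],[2,44,0,0,0,0,70],[2,44,0,0,0,0,70],[2,44,0,0,0,0,70],[2,44,0,0,0,0,70],[2,40,0,0,0,0,70],[2,30,0,0,0,0,70],[0.6,18,0,0,0,0,70]]])

```text
time_s: 17.4
eef_pos: [0.4809, -0.2319, 0.1894]
eef_rot: [0.0, 0.999, 0.041, 0.0]
wrist_force: [-1.0, 1.2, -0.2]
opening: 0.821
grasp_force: 0.0
```

Emit:
jog_arm(series=[[[0,7.9,0,0,0,0,70],[0,0,0,0,0,0.0477,70],[0,0,0,0,0,0,70],[0,0,0,0,0,0,70],[0,0,0,0,0,0,70],[0,0,0,0,0,0,70],[0,0,0,0,0,0,70],[0,0,0,0,0,0,70],[0,0,0,0,0,0,70],[0,0,0,0,0,0,70]]])

```text
time_s: 18.4
eef_pos: [0.4816, -0.2374, 0.1895]
eef_rot: [-0.0, 1.0, 0.019, -0.0]
wrist_force: [0.4, 0.6, 0.0]
opening: 0.821
grasp_force: 0.0
```

```bash
python3 - <<'E'
from m import *
c=snap('wrist'); all_tray(c); print(c['xyz'])
go(.482,-.2365,.075,2.2)
E
```

```text
kraft n 4333 mean [ 0.4841 -0.2355] rect [ 482.2 -235.6] [75.1 37.9] 2.7 z 0.1188
tape n 1863 mean [ 0.484  -0.3171] rect [ 483.  -317.3] [61.9 30.1] 8.7 z 0.0683
glue attempt to get argmax of an empty sequence
nozzle attempt to get argmax of an empty sequence
battery n 170 mean [ 0.492  -0.3066] rect [ 486.4 -306.1] [23.5 62.7] 74.4 z 0.0583
tray ce [ 0.4574 -0.3183] yaw deg 5.37 {'B': array([-0.01, -0.63]), 'F': array([-0.12,  0.63]), 'L': array([ 0.02, -0.96]), 'R': array([-0.16,  0.96])}
[ 0.5581748  -0.23493461  0.33314494]
now [ 0.4816 -0.2374  0.1895] yaw 2.12 shift mm [  0.4  -0.9 114.5] rz -0.0013
```

Emit:
jog_arm(series=[[[0.4,-0.8,15,0,0,-0.004,70],[0,0,24,0,0,0,65],[0,0,26,0,0,0,60],[0,0,24,0,0,0,60],[0,0,16,0,0,0,60],[0,0,9,0,0,0,60],[0,0,0,0,0,0,60],[0,0,0,0,0,0,25],[0,0,0,0,0,0,25],[0,0,0,0,0,0,25]]])

```text
time_s: 19.45
eef_pos: [0.4826, -0.237, 0.0765]
eef_rot: [0.001, 1.0, 0.021, 0.001]
wrist_force: [-0.4, -0.3, 1.4]
opening: 0.436
grasp_force: 61.9
```

Emit:
jog_arm(series=[[[0,0,-8,0,0,0,25],[0,0,-20,0,0,0,25],[0,0,-30,0,0,0,25],[0,0,-32,0,0,0,25],[0,0,-25,0,0,0,25],[0,-15,-10,0,0,0,25],[2,-30,0,0,0,0,25],[2,-42,0,0,0,0,25],[2,-44,0,0,0,0,25],[2,-44,0,0,0,0,25]]])

```text
time_s: 20.45
eef_pos: [0.4816, -0.0588, 0.1999]
eef_rot: [-0.0, 1.0, 0.02, -0.001]
wrist_force: [0.7, 0.6, -0.2]
opening: 0.438
grasp_force: 61.7
```

Emit:
jog_arm(series=[[[2,-44,0,0,0,0,25],[2,-44,0,0,0,0,25],[2,-42,0,0,0,0,25],[0.1,-40,0,0,0,0,25],[0,-32,0,0,0,0,25],[0,-17,0,0,0,0,25],[0,0,10,0,0,0,25],[0,0,20,0,0,0,25],[0,0,28,0,0,0,25],[0,0,28,0,0,0,25]]])

```text
time_s: 21.45
eef_pos: [0.479, 0.1573, 0.113]
eef_rot: [0.0, 1.0, 0.02, -0.0]
wrist_force: [0.9, -0.5, -1.2]
opening: 0.441
grasp_force: 61.6
```

Emit:
jog_arm(series=[[[0,0,20,0,0,0,25],[0,0,12,0,0,0,25],[0,0,7,0,0,0,25],[0,0,3.5,0,0,0,25],[0,0,0,0,0,0,25],[0,0,0,0,0,0,25],[0,0,0,0,0,0,45],[0,0,0,0,0,0,58],[0,0,0,0,0,0,60],[0,0,0,0,0,0,60]]])

```text
time_s: 22.45
eef_pos: [0.48, 0.1577, 0.0721]
eef_rot: [-0.0, 1.0, 0.021, 0.0]
wrist_force: [-0.7, 0.4, 0.5]
opening: 0.699
grasp_force: 0.0
```

Emit:
jog_arm(series=[[[0,0,-15,0,0,0,60],[0,0,-30,0,0,0,60],[0,0,-35,0,0,0,60],[0,0,-28,0,0,0,60],[0,10,-10,0,0,0,60],[0,25,0,0,0,0,60],[-2,38,0,0,0,0,60],[-2,44,0,0,0,0,60],[-2,44,0,0,0,0,60],[-2,44,0,0,0,0,60]]])

```text
time_s: 23.45
eef_pos: [0.4794, -0.0494, 0.189]
eef_rot: [-0.0, 1.0, 0.021, -0.001]
wrist_force: [0.5, -0.6, -1.5]
opening: 0.706
grasp_force: 0.0
```

Emit:
jog_arm(series=[[[-2,44,0,0,0,0,60],[-2,44,0,0,0,0,60],[-2,44,0,0,0,0,60],[-2,44,0,0,0,0,60],[-2,42,0,0,0,0,60],[0,33,0,0,0,0,60],[0,20,0,0,0,0,60],[0,0,0,0,0,-0.115,60],[0,0,0,0,0,0,60],[0,0,0,0,0,0,60]]])

```text
time_s: 24.45
eef_pos: [0.4811, -0.3179, 0.1893]
eef_rot: [-0.001, 0.997, 0.077, -0.0]
wrist_force: [-0.1, 0.6, 1.1]
opening: 0.706
grasp_force: 0.0
```

```bash
python3 - <<'E'
from m import *
c=snap('wrist'); all_tray(c); cv2.imwrite('pics/w5.png',c['frame'])
top(c,.045,box=(.3,.65,-.15,.1),tol=.006,what='white')
go(.482,-.3187,.034,9)
c=snap('scene'); cv2.imwrite('pics/sc5.png',cv2.resize(c['frame'][120:230,140:340],None,fx=3.5,fy=3.5,interpolation=cv2.INTER_CUBIC))
E
```

```text
kraft attempt to get argmax of an empty sequence
tape n 1854 mean [ 0.4839 -0.3185] rect [ 483.  -318.4] [60.4 28.5] 9.7 z 0.0685
glue attempt to get argmax of an empty sequence
nozzle attempt to get argmax of an empty sequence
battery n 118 mean [ 0.3889 -0.2306] rect [ 389.5 -230.4] [10.5 18. ] 62.4 z 0.058
tray ce [ 0.4575 -0.3189] yaw deg 5.34 {'B': array([-0.03, -0.6 ]), 'F': array([0.1, 0.6]), 'L': array([-0.19, -0.77]), 'R': array([0.26, 0.77])}
white n 5617 mean [ 0.4828 -0.0832] rect [481.6 -72.1] [90.6 98.1] 20.4 z 0.0457
now [ 0.4813 -0.3178  0.1896] yaw 8.85 shift mm [  0.5   1.  155.6] rz -0.0025
```

View pics/sc5.png

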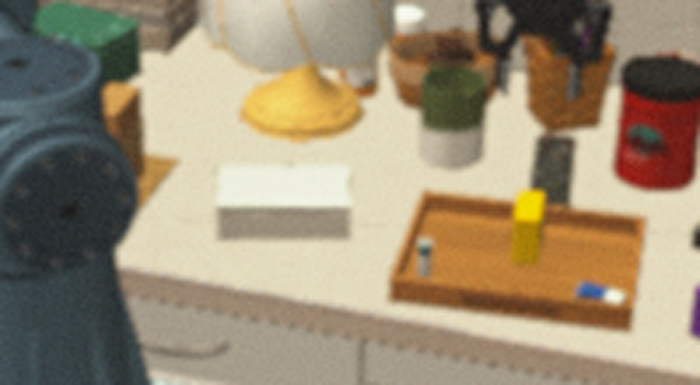

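The tray holds only the tape measure at crop (528,228), the battery at (424,255) and the eraser at (598,293). The kraft carton is on the mat at left (122,125).

Emit:
jog_arm(series=[[[0.8,0.8,20,0,0,-0.003,60],[0,0,30,0,0,0,60],[0,0,34,0,0,0,55],[0,0,30,0,0,0,50],[0,0,24,0,0,0,50],[0,0,12,0,0,0,50],[0,0,5.6,0,0,0,50],[0,0,0,0,0,0,20],[0,0,0,0,0,0,20],[0,0,0,0,0,0,20]]])

```text
time_s: 25.55
eef_pos: [0.4829, -0.3198, 0.0355]
eef_rot: [0.001, 0.997, 0.079, 0.001]
wrist_force: [0.3, 0.6, -2.2]
opening: 0.344
grasp_force: 59.3
```

Emit:
jog_arm(series=[[[0,0,0,0,0,0,20],[0,0,-8,0,0,0,20],[0,0,-20,0,0,0,20],[0,0,-30,0,0,0,20],[0,0,-35,0,0,0,20],[0,0,-30,0,0,0,20],[0,-15,-17,0,0,0,20],[0,-30,-10,0,0,0,20],[0,-40,-10,0,0,0,20],[0,-20,0,0,0,0,20]]])

```text
time_s: 26.55
eef_pos: [0.4657, -0.2136, 0.1962]
eef_rot: [0.0, 0.997, 0.08, 0.001]
wrist_force: [1.0, -0.4, -2.0]
opening: 0.345
grasp_force: 59.9
```

```bash
python3 - <<'E'
from m import *
o=ctrl.get_obs(); print(o['opening'],o['grasp_force'],o['wrist_force'])
c=snap('wrist'); cv2.imwrite('pics/w6.png',c['frame']); print(c['xyz'])
top(c,.045,box=(.3,.65,-.15,.1),tol=.006,what='white')
go(.4716,-.046,.2,20.4)
E
```

```text
0.3445046488108489 59.906290769577026 [ 1.04183965 -0.42600097 -1.98423973]
[ 0.54105605 -0.20163362  0.33999103]
white n 11533 mean [ 0.4745 -0.0489] rect [472.1 -46.7] [ 90.7 148. ] 20.4 z 0.046
now [ 0.4651 -0.2113  0.1952] yaw 9.24 shift mm [  33.  -162.1   -4.8] rz -0.1948
```

Emit:
jog_arm(series=[[[-3,-17,0,0,0,0,20],[-5,-32,0,0,0,0,20],[-5,-36,0,0,0,0,20],[-5,-36,0,0,0,0,20],[-5,-30,0,0,0,0,20],[-5,-21,0,0,0,0,20],[0,0,0,0,0,-0.06,20],[0,0,0,0,0,-0.08,20],[0,0,0,0,0,-0.055,20],[0,0,0,0,0,0,20]]])

```text
time_s: 27.6
eef_pos: [0.4105, -0.0502, 0.1942]
eef_rot: [-0.0, 0.984, 0.176, -0.0]
wrist_force: [0.6, 0.9, -2.1]
opening: 0.342
grasp_force: 60.0
```

```bash
python3 - <<'E'
from m import *
c=snap('wrist'); cv2.imwrite('pics/w7.png',c['frame']); print(c['xyz'])
q,r=top(c,.045,box=(.3,.65,-.15,.1),tol=.006,what='white')
yaw=np.radians(20.4); ex=np.array([np.cos(yaw),np.sin(yaw)]); ey=np.array([-ex[1],ex[0]]); ce=np.array(r[0])/1000
d=q-ce; a,b=d@ex*1000,d@ey*1000
E=[np.percentile([ (np.sort(a[abs(b-k)<2])[[2,-3]]) for k in range(-55,56,5)],50,axis=0),np.percentile([ (np.sort(b[abs(a-k)<2])[[2,-3]]) for k in range(-30,31,5)],50,axis=0)]
print(E, ce+ex*E[0].mean()/1000+ey*E[1].mean()/1000)
# colour-only edges
hsv=cv2.cvtColor(c['frame'],cv2.COLOR_BGR2HSV); P=pts(c)
m=((abs(P[...,2]-.045)<.015)&(hsv[...,2]>185)&(hsv[...,1]<25)&(abs(P[...,0]-.47)<.09)&(abs(P[...,1]+.046)<.1)).astype(np.uint8)
k=max(cv2.findContours(m,0,1)[0],key=cv2.contourArea).reshape(-1,2); w=ray(c,k[:,0],k[:,1],.045)[:,:2]*1000
print(cv2.minAreaRect(w.astype(np.float32)))
go(.4722,-.0465,.2,20.4)
E
```

```text
[ 0.48238668 -0.02376315  0.33782427]
white n 13505 mean [ 0.4733 -0.0446] rect [471.5 -45.7] [ 90.2 145.6] 20.3 z 0.0461
[array([-44.08095531,  44.83621213]), array([-71.80007554,  71.91969073])] [ 0.47179315 -0.04550962]
((471.3998107910156, -45.344024658203125), (89.40126037597656, 144.5309295654297), 20.742259979248047)
now [ 0.4106 -0.0502  0.1942] yaw 20.19 shift mm [59.1 17.8 -5.8] rz -0.0036
```

View pics/w7.png

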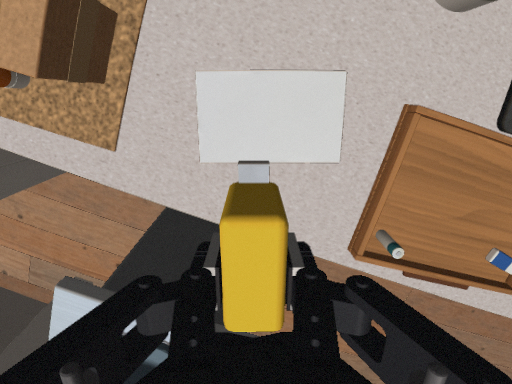

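The held tape measure is at (254,255). The white carton lies straight ahead at (270,116), and the tray is at right with the battery and eraser in place.

Emit:
jog_arm(series=[[[8,2,0,0,0,0,20],[14,4,5,0,0,0,20],[15,4,15,0,0,0,20],[14,4,20,0,0,0,20],[8,2.7,25,0,0,0,20],[0,0,25,0,0,0,20],[0,0,15,0,0,0,20],[0,0,8,0,0,0,20],[0,0,4,0,0,0,20],[0,0,0,0,0,0,20]]])

```text
time_s: 28.65
eef_pos: [0.4722, -0.0455, 0.0774]
eef_rot: [-0.0, 0.984, 0.176, -0.0]
wrist_force: [0.4, -0.8, -1.9]
opening: 0.339
grasp_force: 60.0
```

```bash
python3 - <<'E'
from m import *
o=ctrl.get_obs(); print(o['wrist_force']); go(.4718,-.0455,.0722,20.4)
c=snap('wrist'); print(c['xyz'])
E
```

```text
[ 0.37359597 -0.78970476 -1.86680932]
now [ 0.4722 -0.0455  0.0774] yaw 20.26 shift mm [-0.4 -0.2  5.2] rz -0.0024
[ 0.54406535 -0.01913659  0.22104156]
```

Emit:
jog_arm(series=[[[-0.4,0,3,0,0,0,20],[0,0,2,0,0,0,20],[0,0,0.5,0,0,0,20],[0,0,0,0,0,0,20],[0,0,0,0,0,0,35],[0,0,0,0,0,0,48],[0,0,0,0,0,0,50],[0,0,-10,0,0,0,50],[0,0,-25,0,0,0,50],[0,0,-30,0,0,0,50]]])

```text
time_s: 29.7
eef_pos: [0.4707, -0.0453, 0.1373]
eef_rot: [-0.001, 0.984, 0.176, -0.001]
wrist_force: [0.9, -0.0, -0.7]
opening: 0.589
grasp_force: 0.0
```

Emit:
jog_arm(series=[[[-15,0,-30,0,0,0,50],[-25,0,-15,0,0,0,50],[-25,0,0,0,0,0,50],[0,0,0,0,0,0,50],[0,0,0,0,0,0,50],[0,0,0,0,0,0,50],[0,0,0,0,0,0.07,50],[0,0,0,0,0,0.08,50],[0,0,0,0,0,0.08,50],[0,0,0,0,0,0.041,60]]])

```text
time_s: 30.7
eef_pos: [0.4111, -0.0678, 0.1817]
eef_rot: [-0.0, 0.999, 0.041, -0.0]
wrist_force: [0.2, 0.7, -0.4]
opening: 0.701
grasp_force: 0.0
```

```bash
python3 - <<'E'
from m import *
c=snap('wrist'); cv2.imwrite('pics/w8.png',c['frame']); hsv=cv2.cvtColor(c['frame'],cv2.COLOR_BGR2HSV)
yel=(hsv[...,0]>20)&(hsv[...,0]<35)&(hsv[...,1]>150)
top(c,.105,mask=yel,tol=.008,what='tape'); top(c,.045,box=(.3,.65,-.15,.1),tol=.006,what='white')
top(c,.114,box=(.35,.6,.08,.4),tol=.006,what='kraft')
top(c,.096,box=(.35,.5,.18,.4),tol=.005,what='glue')
top(c,.15,box=(.35,.6,.2,.4),tol=.006,what='nozzle')
go(.480,.1577,.2,2.4)
E
```

```text
tape n 3167 mean [ 0.4722 -0.0464] rect [471.3 -46.6] [60.  29.3] 20.3 z 0.1057
white n 11311 mean [ 0.475  -0.0477] rect [471.7 -45.4] [ 90.7 145.2] 20.4 z 0.0461Traceback (most recent call last):
  File "<stdin>", line 5, in <module>
  File "m.py", line 8, in top
    k=1+np.argmax(s[1:,4]); v,u=np.nonzero(l==k)
        ~~~~~~~~~^^^^^^^^^
    return _wrapfunc(a, 'argmax', axis=axis, out=out, **kwds)
    return bound(*args, **kwds)
ValueError: attempt to get argmax of an empty sequence
```

View pics/w8.png

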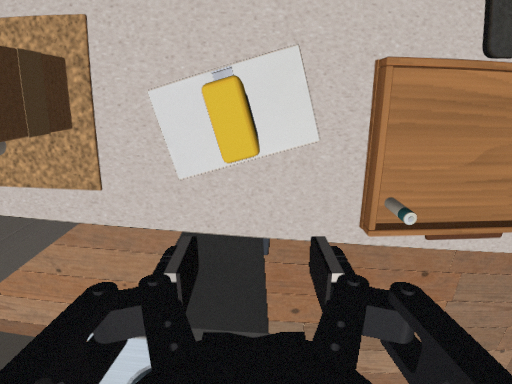

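The tape measure stands at (230,118) on the white carton, within about 1 mm of its middle. The battery is fine. Next I return the bottle.

Emit:
jog_arm(series=[[[0,0,-9,0,0,-0.0017,60],[6,-18,-9,0,0,0,60],[12,-36,0,0,0,0,60],[14,-42,0,0,0,0,60],[14,-42,0,0,0,0,60],[14,-42,0,0,0,0,60],[14,-42,0,0,0,0,60],[14,-42,0,0,0,0,60],[14,-42,0,0,0,0,60],[12,-36,0,0,0,0,60]]])

```text
time_s: 31.75
eef_pos: [0.4956, 0.2851, 0.2004]
eef_rot: [-0.0, 0.999, 0.044, 0.0]
wrist_force: [0.4, -0.3, 0.7]
opening: 0.703
grasp_force: 0.0
```

Emit:
jog_arm(series=[[[9,-24,0,0,0,0,60],[5.7,-15.9,0,0,0,0,60],[0,0,0,0,0,0,60],[0,0,0,0,0,0,60],[0,0,15,0,0,0,60],[0,0,25,0,0,0,60],[0,0,28,0,0,0,60],[0,0,24,0,0,0,60],[0,0,15,0,0,0,60],[0,0,8,0,0,0,60]]])

```text
time_s: 32.75
eef_pos: [0.5055, 0.3221, 0.0828]
eef_rot: [0.001, 0.999, 0.042, -0.001]
wrist_force: [-1.1, -0.2, 0.3]
opening: 0.707
grasp_force: 0.0
```

```bash
python3 - <<'E'
from m import *
go(.5066,.3234,.0835)
c=snap('side'); P=pts(c); cv2.imwrite('pics/s9.png',cv2.resize(c['frame'][100:240,180:330],None,fx=4,fy=4,interpolation=cv2.INTER_CUBIC))
E
```

```text
now [0.5055 0.3221 0.0828] yaw 4.81 shift mm [ 1.2 -1.2 -0.7] rz 0.0
```

View pics/s9.png

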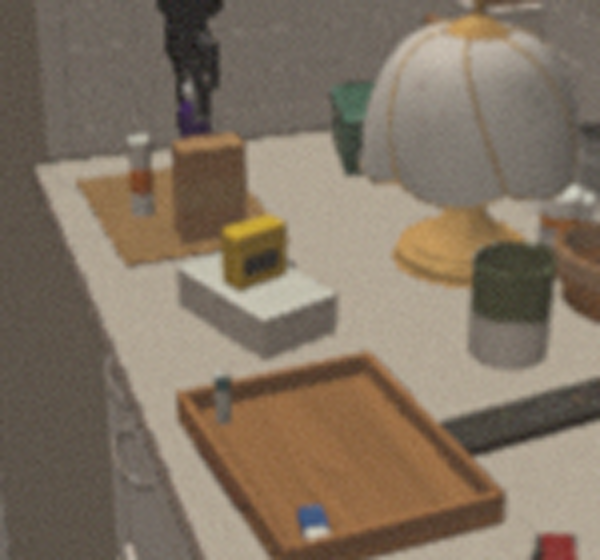

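Emit:
jog_arm(series=[[[0,0,0,0,0,0,30],[0,0,0,0,0,0,30],[0,0,0,0,0,0,30],[0,0,-8,0,0,0,30],[0,0,-25,0,0,0,30],[0,0,-35,0,0,0,30],[0,0,-38,0,0,0,30],[-8,0,-34,0,0,0,30],[-16,15,-25,0,0,0,30],[-20,30,0,0,0,0,30]]])

```text
time_s: 33.8
eef_pos: [0.4684, 0.2763, 0.2555]
eef_rot: [-0.002, 0.999, 0.044, 0.005]
wrist_force: [0.7, -0.2, -0.8]
opening: 0.429
grasp_force: 60.3
```

Emit:
jog_arm(series=[[[-20,38,0,0,0,0,30],[-20,42,0,0,0,0,30],[-20,42,0,0,0,0,30],[-10,44,0,0,0,0,30],[-6,44,0,0,0,0,30],[0,44,0,0,0,0,30],[0,44,0,0,0,0,30],[0,44,0,0,0,0,30],[0,44,0,0,0,0,30],[0,44,0,0,0,0,30]]])

```text
time_s: 34.8
eef_pos: [0.427, -0.162, 0.2509]
eef_rot: [0.0, 0.999, 0.042, 0.001]
wrist_force: [0.9, 0.9, -1.8]
opening: 0.429
grasp_force: 60.3
```

Emit:
jog_arm(series=[[[0,44,0,0,0,0,30],[6,44,0,0,0,0,30],[10,44,0,0,0,0,30],[12,42,0,0,0,0,30],[12,36,0,0,0,0,30],[8,24,0,0,0,0,30],[3.8,5.8,20,0,0,0,30],[0,0,35,0,0,0,30],[0,0,35,0,0,0,30],[0,0,30,0,0,0,30]]])

```text
time_s: 35.8
eef_pos: [0.4988, -0.3943, 0.1287]
eef_rot: [-0.0, 0.999, 0.042, -0.0]
wrist_force: [0.5, -0.5, -1.1]
opening: 0.427
grasp_force: 60.4
```

```bash
python3 - <<'E'
from m import *
go(.4998,-.3957,.088); print(ctrl.get_obs()['wrist_force'])
E
```

```text
now [ 0.4988 -0.3943  0.1287] yaw 4.86 shift mm [ 0.9  1.5 40.7] rz 0.0
[ 0.45288141 -0.462049   -1.07692964]
```

Emit:
jog_arm(series=[[[0,0,18,0,0,0,30],[0,0,12,0,0,0,30],[0,0,6,0,0,0,30],[0,0,3,0,0,0,30],[0,0,1.5,0,0,0,30],[0,0,0,0,0,0,30],[0,0,0,0,0,0,30],[0,0,0,0,0,0,48],[0,0,0,0,0,0,60],[0,0,0,0,0,0,60]]])

```text
time_s: 36.8
eef_pos: [0.4992, -0.3948, 0.0897]
eef_rot: [0.0, 0.999, 0.042, 0.0]
wrist_force: [-0.3, -0.6, 0.4]
opening: 0.701
grasp_force: 0.0
```

Emit:
jog_arm(series=[[[0,0,-15,0,0,0,60],[0,0,-30,0,0,0,60],[0,0,-35,0,0,0,60],[0,0,-30,0,0,0,60],[-15,0,-10,0,0,0,60],[-25,-5,0,0,0,0,60],[-25,-15,0,0,0,0,60],[-20,-20,0,0,0,0,60],[-5,-20,0,0,0,0,60],[0,-10,0,0,0,0,60]]])

```text
time_s: 37.8
eef_pos: [0.4029, -0.3316, 0.2106]
eef_rot: [0.0, 0.999, 0.042, 0.0]
wrist_force: [0.6, -0.4, 0.0]
opening: 0.708
grasp_force: 0.0
```

```bash
python3 - <<'E'
from m import *
c=snap('wrist'); all_tray(c); print(c['xyz'],ctrl.get_obs()['eef_pos'])
E
```

```text
kraft attempt to get argmax of an empty sequence
tape attempt to get argmax of an empty sequence
glue n 95 mean [ 0.4941 -0.3777] rect [ 492.5 -378. ] [14.6  5. ] 7.8 z 0.0983
nozzle n 1018 mean [ 0.4983 -0.3943] rect [ 498.4 -394.4] [22.1 23.6] 5.9 z 0.1545
battery n 148 mean [ 0.3872 -0.2321] rect [ 387.1 -232.3] [13.3 15.4] 4.7 z 0.0581
tray ce [ 0.4571 -0.319 ] yaw deg 5.27 {'B': array([-0.03, -0.9 ]), 'F': array([0.05, 0.9 ]), 'L': array([-0.02, -0.84]), 'R': array([0.03, 0.84])}
[ 0.479137   -0.32545679  0.35427883] [ 0.40349426 -0.3308239   0.21052554]
```

Emit:
jog_arm(series=[[[0,-15,0,0,0,0,55],[5,-30,0,0,0,0,55],[5,-42,0,0,0,0,55],[5,-44,0,0,0,0,55],[5,-44,0,0,0,0,55],[5,-44,0,0,0,0,55],[5,-44,0,0,0,0,55],[5,-44,0,0,0,0,55],[5,-44,0,0,0,0,55],[5,-44,0,0,0,0,55]]])

```text
time_s: 38.85
eef_pos: [0.4151, 0.067, 0.21]
eef_rot: [0.0, 0.999, 0.043, 0.001]
wrist_force: [0.9, -0.7, 0.3]
opening: 0.641
grasp_force: 0.0
```

Emit:
jog_arm(series=[[[5,-44,0,0,0,0,55],[5,-44,0,0,0,0,55],[5,-40,0,0,0,0,55],[5,-28,10,0,0,0,55],[0.3,-16.2,10,0,0,0,55],[0,0,20,0,0,0,55],[0,0,25,0,0,0,55],[0,0,25,0,0,0,55],[0,0,20,0,0,0,55],[0,0,10,0,0,0,55]]])

```text
time_s: 39.85
eef_pos: [0.4195, 0.2383, 0.0877]
eef_rot: [0.0, 0.999, 0.043, -0.001]
wrist_force: [0.3, -0.9, -0.0]
opening: 0.644
grasp_force: 0.0
```

```bash
python3 - <<'E'
from m import *
go(.4205,.2389,.0585); 
c=snap('wrist'); top(c,.096,box=(.35,.5,.18,.32),tol=.006,what='glue')
E
```

```text
now [0.4195 0.2383 0.0877] yaw 4.88 shift mm [ 1.  -0.5 29.2] rz 0.0
glue n 2056 mean [0.4212 0.2378] rect [421.  237.7] [30.2 26.4] 3.3 z 0.0967
```

Emit:
jog_arm(series=[[[0,0,14,0,0,0,50],[0,0,10,0,0,0,50],[0,0,5,0,0,0,50],[0,0,0,0,0,0,50],[0,0,0,0,0,0,15],[0,0,0,0,0,0,15],[0,0,0,0,0,0,15],[0,0,-10,0,0,0,15],[0,0,-25,0,0,0,15],[0,0,-35,0,0,0,15]]])

```text
time_s: 40.9
eef_pos: [0.4189, 0.2376, 0.1302]
eef_rot: [0.0, 0.999, 0.042, -0.002]
wrist_force: [0.8, 0.1, -0.2]
opening: 0.309
grasp_force: 58.9
```

Emit:
jog_arm(series=[[[0,0,-40,0,0,0,15],[0,15,-30,0,0,0,15],[-5,30,0,0,0,0,15],[-5,42,0,0,0,0,15],[-5,44,0,0,0,0,15],[-5,44,0,0,0,0,15],[-5,44,0,0,0,0,15],[-5,44,0,0,0,0,15],[-5,44,0,0,0,0,15],[-5,44,0,0,0,0,15]]])

```text
time_s: 41.9
eef_pos: [0.4099, -0.1167, 0.2013]
eef_rot: [0.0, 0.999, 0.042, 0.001]
wrist_force: [1.5, -0.1, -0.2]
opening: 0.305
grasp_force: 59.0
```

Emit:
jog_arm(series=[[[-5,44,0,0,0,0,15],[-5,44,0,0,0,0,15],[-5,44,0,0,0,0,15],[0,38,0,0,0,0,15],[0,26,0,0,0,0,15],[0,15,10,0,0,0,15],[0,0,25,0,0,0,15],[0,0,30,0,0,0,15],[0,0,30,0,0,0,15],[0,0,20,0,0,0,15]]])

```text
time_s: 42.9
eef_pos: [0.4125, -0.3257, 0.0839]
eef_rot: [-0.001, 0.999, 0.042, -0.001]
wrist_force: [-0.7, -0.1, -1.0]
opening: 0.309
grasp_force: 59.0
```

```bash
python3 - <<'E'
from m import *
go(.4138,-.3257,.0625); print(ctrl.get_obs()['grasp_force'])
E
```

```text
now [ 0.4125 -0.3257  0.0839] yaw 4.85 shift mm [ 1.3  0.1 21.4] rz 0.0
59.01547372341156
```

Emit:
jog_arm(series=[[[0,0,10,0,0,0,15],[0,0,6,0,0,0,15],[0,0,3,0,0,0,15],[0,0,1.5,0,0,0,15],[0,0,0,0,0,0,15],[0,0,0,0,0,0,15],[0,0,0,0,0,0,30],[0,0,0,0,0,0,45],[0,0,0,0,0,0,50],[0,0,0,0,0,0,50]]])

```text
time_s: 43.9
eef_pos: [0.4134, -0.3265, 0.065]
eef_rot: [0.0, 0.999, 0.042, 0.0]
wrist_force: [0.4, 0.6, -0.6]
opening: 0.581
grasp_force: 0.0
```

Emit:
jog_arm(series=[[[0,0,-15,0,0,0,50],[0,0,-30,0,0,0,50],[0,0,-35,0,0,0,50],[0,0,-35,0,0,0,50],[0,0,-20,0,0,0,50],[0,0,0,0,0,0.0437,55],[0,0,0,0,0,0,60],[0,0,0,0,0,0,60],[0,0,0,0,0,0,60],[0,0,0,0,0,0,60]]])

```text
time_s: 44.9
eef_pos: [0.413, -0.3262, 0.1992]
eef_rot: [-0.001, 1.0, 0.021, -0.0]
wrist_force: [-1.2, 0.4, -0.1]
opening: 0.702
grasp_force: 0.0
```

```bash
python3 - <<'E'
from m import *
c=snap('wrist'); all_tray(c)
go(.480,.1577,.2,2.4)
E
```

```text
kraft attempt to get argmax of an empty sequence
tape attempt to get argmax of an empty sequence
glue n 730 mean [ 0.4133 -0.3274] rect [ 413.2 -327.5] [27.6 25.6] 2.4 z 0.1009
nozzle n 1111 mean [ 0.4984 -0.3941] rect [ 498.2 -394.5] [22.1 23.1] 7.1 z 0.1544
battery n 145 mean [ 0.388  -0.2318] rect [ 388.  -231.9] [12.7 14.8] 87.2 z 0.0577
tray ce [ 0.4572 -0.319 ] yaw deg 5.36 {'B': array([ 0.01, -0.93]), 'F': array([0.01, 0.93]), 'L': array([-0.05, -0.89]), 'R': array([0.07, 0.89])}
now [ 0.4131 -0.3263  0.1993] yaw 2.37 shift mm [  86.9 -480.8   -0.7] rz -0.0005
```

Emit:
jog_arm(series=[[[2,-15,0,0,0,0,60],[6,-30,0,0,0,0,60],[8,-42,0,0,0,0,60],[8,-44,0,0,0,0,60],[8,-44,0,0,0,0,60],[8,-44,0,0,0,0,60],[8,-44,0,0,0,0,60],[8,-44,0,0,0,0,60],[8,-44,0,0,0,0,60],[8,-44,0,0,0,0,60]]])

```text
time_s: 45.95
eef_pos: [0.4683, 0.0738, 0.2]
eef_rot: [-0.0, 1.0, 0.021, 0.0]
wrist_force: [1.7, -0.6, 0.2]
opening: 0.703
grasp_force: 0.0
```

Emit:
jog_arm(series=[[[8,-40,0,0,0,0,60],[6.4,-30,0,0,0,0,60],[0,-16.1,0,0,0,0,60],[0,0,0,0,0,0,60],[0,0,10,0,0,0,60],[0,0,20,0,0,0,60],[0,0,15,0,0,0,60],[0,0,0,0,0,0,60],[0,0,0,0,0,0,60],[0,0,0,0,0,0,60]]])

```text
time_s: 46.95
eef_pos: [0.4805, 0.1573, 0.1557]
eef_rot: [-0.0, 1.0, 0.02, 0.001]
wrist_force: [-0.1, 0.3, 1.0]
opening: 0.701
grasp_force: 0.0
```

```bash
python3 - <<'E'
from m import *
go(.480,.1577,.0722,2.4)
c=snap('wrist'); top(c,.114,box=(.35,.6,.08,.25),tol=.006,what='kraft')
E
```

```text
now [0.4805 0.1573 0.1557] yaw 2.31 shift mm [-0.5 -0.4 83.5] rz -0.0016
kraft n 5535 mean [0.4823 0.1578] rect [480.5 157.7] [75.  37.9] 2.3 z 0.1149
```

Emit:
jog_arm(series=[[[0,0,20,0,0,0,60],[0,0,28,0,0,0,60],[0,0,20,0,0,0,60],[0,0,10,0,0,0,60],[0,0,5,0,0,0,60],[0,0,0,0,0,0,60],[0,0,0,0,0,0,25],[0,0,0,0,0,0,25],[0,0,0,0,0,0,25],[0,0,0,0,0,0,25]]])

```text
time_s: 48.0
eef_pos: [0.481, 0.1579, 0.0731]
eef_rot: [-0.0, 1.0, 0.021, 0.001]
wrist_force: [-0.7, 0.8, 5.7]
opening: 0.433
grasp_force: 60.7
```

Emit:
jog_arm(series=[[[0,0,-8,0,0,0,25],[0,0,-22,0,0,0,25],[0,0,-35,0,0,0,25],[0,0,-40,0,0,0,25],[0,0,-30,0,0,0,25],[0,15,-15,0,0,0,25],[-2,30,0,0,0,0,25],[-2,42,0,0,0,0,25],[-2,44,0,0,0,0,25],[-2,44,0,0,0,0,25]]])

```text
time_s: 49.0
eef_pos: [0.4784, -0.0187, 0.2222]
eef_rot: [-0.0, 1.0, 0.021, -0.0]
wrist_force: [0.4, -0.4, -0.1]
opening: 0.445
grasp_force: 60.2
```

Emit:
jog_arm(series=[[[-2,44,0,0,0,0,25],[-2,44,0,0,0,0,25],[-2,44,0,0,0,0,25],[-0.1,38,0,0,0,0,25],[0,31,0,0,0,0,25],[0,18,10,0,0,0,25],[0,0,25,0,0,0,25],[0,0,30,0,0,0,25],[0,0,30,0,0,0,25],[0,0,20,0,0,0,25]]])

```text
time_s: 50.0
eef_pos: [0.4805, -0.2347, 0.1039]
eef_rot: [-0.001, 1.0, 0.021, -0.002]
wrist_force: [0.2, -1.2, -0.9]
opening: 0.438
grasp_force: 60.3
```

```bash
python3 - <<'E'
from m import *
go(.4822,-.2365,.0765,2.4); o=ctrl.get_obs(); print(o['grasp_force'],o['wrist_force'])
E
```

```text
now [ 0.4805 -0.2347  0.1039] yaw 2.38 shift mm [ 1.6  1.9 27.4] rz -0.0004
60.3251588344574 [ 0.24515449 -1.15164279 -0.8628001 ]
```

Emit:
jog_arm(series=[[[0.4,0.4,13,0,0,0,25],[0,0,8,0,0,0,25],[0,0,5,0,0,0,25],[0,0,2.5,0,0,0,25],[0,0,1.5,0,0,0,25],[0,0,0,0,0,0,25],[0,0,0,0,0,0,25],[0,0,0,0,0,0,45],[0,0,0,0,0,0,58],[0,0,0,0,0,0,60]]])

```text
time_s: 51.0
eef_pos: [0.4826, -0.2371, 0.0772]
eef_rot: [0.0, 1.0, 0.021, 0.0]
wrist_force: [-0.7, 0.9, 0.9]
opening: 0.707
grasp_force: 0.0
```

Emit:
jog_arm(series=[[[0,0,-12,0,0,0,60],[0,0,-28,0,0,0,60],[0,0,-35,0,0,0,60],[0,0,-38,0,0,0,60],[0,0,-38,0,0,0,60],[-15,10,-30,0,0,0,60],[-25,25,-20,0,0,0,60],[-25,25,0,0,0,0,60],[-15,15,0,0,0,0,60],[0,0,0,0,0,0,60]]])

```text
time_s: 52.0
eef_pos: [0.4041, -0.3169, 0.2792]
eef_rot: [0.001, 1.0, 0.019, 0.0]
wrist_force: [0.6, 0.1, 0.0]
opening: 0.7
grasp_force: 0.0
```

```bash
python3 - <<'E'
from m import *
c=snap('wrist'); cv2.imwrite('pics/w10.png',c['frame']); all_tray(c)
hsv=cv2.cvtColor(c['frame'],cv2.COLOR_BGR2HSV); yel=(hsv[...,0]>20)&(hsv[...,0]<35)&(hsv[...,1]>150)
top(c,.105,mask=yel,tol=.008,what='tape'); print(ctrl.get_obs()['eef_pos'])
E
```

```text
kraft n 2891 mean [ 0.4825 -0.2382] rect [ 481.6 -238.3] [74.3 39.6] 2.0 z 0.1188
tape attempt to get argmax of an empty sequence
glue n 427 mean [ 0.4126 -0.3276] rect [ 412.9 -327.8] [25.4 26.1] 2.1 z 0.1011
nozzle n 562 mean [ 0.4985 -0.3947] rect [ 498.4 -394.8] [22.3 22.5] 6.0 z 0.1545
battery n 100 mean [ 0.3867 -0.2311] rect [ 386.7 -231.3] [13.3 14.6] 28.1 z 0.0582
tray ce [ 0.4569 -0.3186] yaw deg 5.42 {'B': array([ 0.08, -0.64]), 'F': array([0.47, 0.64]), 'L': array([ 0.7 , -0.27]), 'R': array([-0.15,  0.27])}
tape n 1400 mean [ 0.4704 -0.0518] rect [471.  -51.2] [61.9 34.4] 19.7 z 0.1047
[ 0.40493915 -0.31585856  0.27883659]
```

View pics/w10.png

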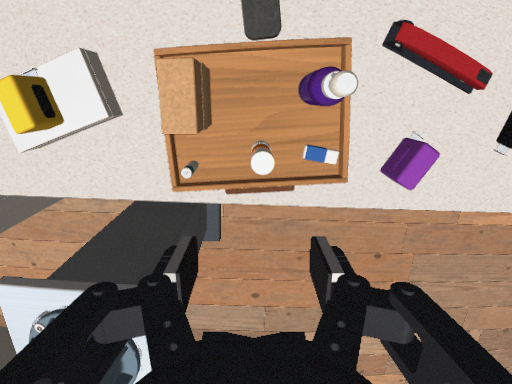

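The kraft carton (181,95), bottle (330,85) and glue stick (262,158) are back within 1–2 mm of where they stood. The battery and eraser are in place, and the tape measure stands on the white carton.

```bash
python3 -c "
from bench import ctrl; print(ctrl.hand_in())"
```

```text
the job is handed in; nothing more can be done
None
```

The job is handed in after about 52 s: the tape measure stands within about 1 mm of the middle of the white carton's top, and the spray bottle, glue stick and kraft carton are back upright in the tray within about 2 mm of where they stood, the kraft carton at its original angle (measured about 3° off the tray), with nothing knocked over and the battery and eraser left where they were.

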